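# Hold the spice grinder's bayonet lid at its pulse mark

### The arm

A 6-joint arm with a two-finger parallel gripper is mounted at the origin on the work surface. World frame = base frame: x ahead of the robot, y to its left, z up, the work surface at z = 0. Lengths are in m, angles in rad, forces in N, time in s.
With the tool pointing down it reaches from about 0.275 to 0.825 m from the base axis. Payload 5.2 kg.
Tool frame: the origin (TCP) lies at the very end of the fingers, on their centre line; the grasp point (between the pads) lies 19 mm behind it; z points along the fingers, y is the direction in which the jaws open and shut (so a half turn about z gives the same grasp; the last joint's range is limited). The gripper opens to 93 mm and grips with 3 to 60 N. Pads are 15 mm wide; open, the fingers measure 128 mm over their backs; the gripper's body (75 mm by 188 mm) begins 65 mm behind the grasp point.
Start: joints at [0.922, 0.259, 1.535, -0, 1.348, -0.203], TCP at [0.237, 0.496, 0.219] pointing down, gripper open.
Joint ranges: [-3.14, 3.14], [-0.91, 2.08], [0.19, 2.58], [-1.22, 4.36], [0.22, 2.71], [-3.12, 3.12]. Speed limits (rad/s): [2.57, 2.57, 3.14, 3.14, 3.14, 3.14].

### API

Orientations are given as a 3x3 rotation matrix whose columns are the frame's x, y, z axes.
In Python, from cell import arm gives the robot as it stands. The module is installed in compiled form; this text tells all that it offers.
- The arm moves only by the shell command python3 -m handwheel 'ROWS' [FORCE]. ROWS is JSON, a list that holds one entry, the list of rows, each a list of 7 numbers: the closure in counts, from 0 (fully open) to 255 (shut), then the shift along the tool's x, y, z in m, then the turn, a rotation vector about the tool's x, y, z in rad. In form: [[[jaw, tx, ty, tz, wx, wy, wz], ...]]. A call has 1 to 5 rows; each row is the pose to reach, as a shift and turn from the pose commanded when the call began, along the tool's axes at that moment; what a row does not reach only later rows make up. A row lasts 1/8 s, in which the tool goes at most 62.5 mm and 10.7 degrees, less where a joint would pass 70% of its speed; a pose out of reach is approached as far as the arm can. A call with a gripper value outside its range is refused whole. The fingers move at their own pace and stop on an object; FORCE is the grip in N (left out, the last holds). Time passes only in rows, so rows that repeat a pose let the fingers close. It gives the time, the measured TCP pose, the force and the opening at its end, in the units of the state.
- arm.observe(): the state, without advancing time (a new reading comes with each control period).
- arm.grab_frame(name): name is "side" or "top"; returns (picture, depth): 400x640x3 uint8, red, green, blue; 400x640 float32, m along the optical axis (not along the pixel's ray), 0 where there is no reading.
- arm.camera_params(name): a dict with "intrinsics" (3x3 intrinsics, pixels), "extrinsics" (4x4, takes a point from camera to world coordinates). Camera axes: x right, y down, z forward; pixel columns grow to the right and rows downward; lengths in m; the calibration is good to about 2 mm. A picture is of the moment at which its call begins. camera_params takes no time and is no camera call.
- arm.job_done(): hands the job in, once; it reports no verdict.
Trained networks look in the newest picture that a camera, given by its name, has taken for a name from the list of things; names that differ only in an ending like _2 or _b are one class to them, and where a whole thing is asked for, a point or a joint stands for the part that bears it (a point fixed in the world has none). Each returns a list of dicts, best first, with "p" (0 to 1); they miss things now and then, are a little off and sometimes report something else, mostly with a low value. They report only what shows in the picture. A call takes as long as a camera call. They do not tell look-alikes from the thing itself.
- arm.boxes_of(camera, thing): "location" ([column, row] in pixels, amid what is visible of it).
The state is a dict: "clock": time; "qpos": joint angles; "dq": joint speeds; "joint_efforts": joint torques, N m; "tool_pos": TCP position; "orientation": TCP orientation; "wrist_force": force on the tool from outside, world axes, zero at the start; "moment": the same for the moment, N m; "grip_width": opening from 0.0 (shut) to 1.0 (fully open).
Only numpy, scipy, OpenCV 4.12 (cv2) and the standard library are available. Lean on these libraries where they do the work, as an engineer would, in place of code of your own. Each camera call takes 0.05 s, during which the arm holds its last target. There are 200 camera calls.

### The job

Put the blue lid on the red spice grinder: lower its two yellow pins through the two gaps in the white collar until it sits fully down, then twist it clockwise (seen from above) against its spring until the yellow marks point at the green marks (the pulse position, half-way to the lock), without ever turning on towards the orange lock marks. Keep it at green for three seconds and finish still gripping the lid there, as the spring turns it back when let go. Leave the two jars and the red scoop where they are.

Things in the scene. Friction and masses are not known exactly. Their poses are not given: they have to be found in the camera images.
- lid: Blue round lid, plug down on the counter, 60 mm tall, about 160 g. Origin: centre of its underside, z up. Plug: diameter 72 mm, z 0 to 12 mm; flange: diameter 92 mm, z 12 to 22 mm; black upright grip bar on top: 62 mm along the lid's x, 18 mm along y, z 22 to 60 mm. The same after a half turn: it may go in either way round.
- lid_pin (a point): Outer end of one of the lid's two level yellow pins (diameter 10 mm), on its centre line: on the lid's +x, 58 mm from the axis, 17 mm above the underside; its twin is on -x. A yellow mark on the flange lies at each pin.
- grinder: Red spice grinder fixed on the counter; foot 160 mm across; 134 mm tall with its white collar (outer diameter 136 mm). Origin: centre of its underside, z up. The steel bowl's mouth has diameter 78 mm, its rim is at z 118 mm and carries the lid's flange: fully down, the lid's origin is 106 mm above the grinder's, on the same axis.
- grinder_gap (a point): Middle of one of the two gaps (16 to 18 mm wide) in the collar's roof, on the grinder's +x, 59 mm from the axis, z 134 mm; its twin is on -x. The roof fills z 130 to 134 mm from 50 mm radius outwards. Pins drop through (lid x along grinder x), then turn clockwise under the roof with 2 mm to spare.
- grinder_green (a point): Middle of one of the two green marks on the collar's roof, 59 mm from the axis, 47 degrees clockwise from the gap; each spans 39 to 55 degrees; the twin is opposite. Orange lock marks span 72 to 83 degrees. At about 71 degrees the pins meet the sprung nubs of the lock click.
- ring (a joint): Angle (rad) of the black sprung ring in the collar that the pins carry round: 0 with its notches under the gaps, growing clockwise from above. Pins have 3 mm play either way in the notches: it lags the lid by 0.03 to 0.05. Spring back: 0.05 N m at 0, 0.16 at 0.8. Middle of green: 0.77 (0.57 to 0.97 will do); beyond 1.1 is too near the lock.
- jar_orange: Bystander: orange jar with a white cap, diameter 72 mm, 130 mm tall, standing; origin at the centre of its underside.
- jar_green: Bystander: green glass jar with a red cap, diameter 72 mm, 130 mm tall, standing; origin at the centre of its underside.
- scoop: Bystander: red scoop lying flat, about 190 mm long along its x (handle to -x), 62 mm wide, 34 mm high; origin near its middle, at the underside.
Things that resemble listed ones, but are neither listed nor needed, are in the scene too. Of the things that look like the lid, take the one that is farthest to the robot's left at the start.

How it is judged:
By the outcome, as a careful person would: the job done as asked, in the order asked, and still so for the second after the job is handed in, while the arm keeps its last pose, push and grip.
It also fails if it takes over 54 s, if anything falls off the work surface, if the arm or the gripper's body presses on something with over 40 N, if the wrist force passes 120 N, or if a joint passes its speed limit or range.

## Working session

There is one attempt and no reset: what is moved stays moved. The work goes in short steps, Python scripts to look and compute and a shell command to move; the robot and the scene stay as the last step left them, time stands still between calls to the robot, and variables do not carry over. Pictures are saved under pics/ and viewed, about 8 in all and at most 12, crops included, and the job is handed in when it is done.

```bash
mkdir -p pics; cat > h.py <<'E'
import numpy as np, cv2
from cell import arm
def P(cam): 
    p=arm.camera_params(cam); return np.array(p["intrinsics"]),np.array(p["extrinsics"])
def save(n,im,s=1): cv2.imwrite(n,cv2.resize(im[:,:,::-1],None,fx=s,fy=s,interpolation=cv2.INTER_CUBIC))
def cloud(cam,d):
    K,T=P(cam); v,u=np.mgrid[0:400,0:640]
    c=np.stack([(u-K[0,2])*d/K[0,0],(v-K[1,2])*d/K[1,1],d],-1)
    return c@T[:3,:3].T+T[:3,3]
E
python3 - <<'E'
from h import *
out=[]
for c in("top","side"):
    im,d=arm.grab_frame(c); out.append(im); np.savez(f"{c}0.npz",im=im,d=d); W=cloud(c,d)
    print(c,P(c)[1].round(3).tolist())
    for t in("lid","lid_pin","grinder","grinder_gap","grinder_green","jar_orange","jar_green","scoop"):
        for b in arm.boxes_of(c,t)[:4]:
            u,v=[int(round(x)) for x in b["location"]]
            print(t,b["location"],round(b["p"],2),W[v,u].round(3))
save("pics/a.png",out[0]);save("pics/b.png",out[1])
print(arm.observe())
E
```

```text
top [[0.024, -0.998, 0.059, 0.513], [-1.0, -0.024, -0.002, -0.008], [0.003, -0.059, -0.998, 1.247], [0.0, 0.0, 0.0, 1.0]]
lid [388.0, 133.5] 0.86 [ 0.741 -0.171  0.056]
lid [268.4, 187.3] 0.7 [0.598 0.131 0.058]
lid [316.6, 253.6] 0.7 [0.432 0.003 0.061]
lid_pin [385.2, 134.8] 0.96 [ 0.738 -0.163  0.06 ]
lid_pin [264.0, 187.8] 0.73 [0.595 0.14  0.061]
lid_pin [315.2, 248.1] 0.72 [0.447 0.008 0.061]
grinder [396.5, 209.6] 0.85 [ 0.546 -0.19   0.084]
grinder_gap [392.7, 214.8] 0.95 [ 0.535 -0.189  0.046]
grinder_green [397.3, 216.0] 0.73 [ 0.532 -0.199  0.045]
jar_orange [154.7, 192.1] 0.72 [0.574 0.391 0.129]
jar_green [487.7, 161.5] 0.69 [ 0.665 -0.402  0.129]
scoop [331.4, 138.4] 0.87 [ 0.737 -0.027  0.003]
side [[0.93, -0.288, 0.23, 0.289], [-0.368, -0.721, 0.587, -0.803], [-0.003, -0.63, -0.777, 1.147], [0.0, 0.0, 0.0, 1.0]]
lid [273.5, 227.3] 0.88 [ 0.437 -0.006  0.026]
lid [398.8, 237.9] 0.87 [ 0.737 -0.191  0.06 ]
lid [308.8, 176.0] 0.63 [0.592 0.123 0.045]
lid_pin [396.0, 238.9] 0.92 [ 0.733 -0.184  0.048]
lid_pin [311.1, 179.8] 0.91 [0.598 0.126 0.021]
lid_pin [273.0, 226.2] 
[... 603 characters left out ...]
34799365e+00, -2.02815424e-01]), 'dq': array([-1.45786359e-03,  5.54463365e-04, -2.81614162e-04,  2.66603903e-03,
       -6.44512624e-04, -9.26577622e-06]), 'joint_efforts': array([ 2.96241751e-04, -4.37180007e+01, -2.84313154e+01,  7.21043581e-02,
        3.08471010e-02,  3.63331321e-05]), 'tool_pos': array([0.23715407, 0.49627208, 0.21869152]), 'orientation': array([[-9.02262245e-01,  4.31187708e-01,  4.59991750e-05],
       [ 4.31187711e-01,  9.02262242e-01,  6.56791591e-05],
       [-1.31832727e-05,  7.90941045e-05, -9.99999997e-01]]), 'wrist_force': array([ 0.19428234, -1.00333124, -0.81025603]), 'moment': array([ 0.0111003 , -0.05110122, -0.03667885]), 'grip_width': 1.0029306689072053}
```

View pics/a.png

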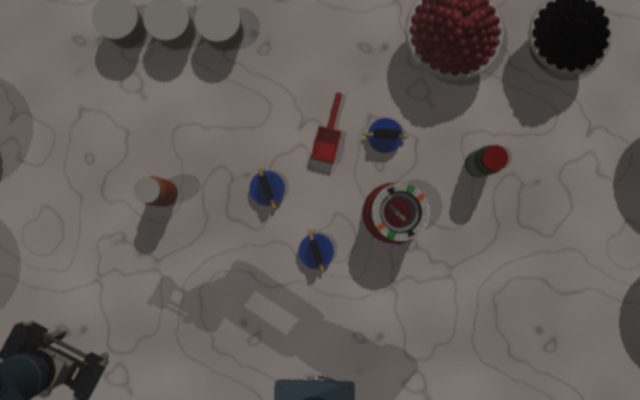

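View pics/b.png

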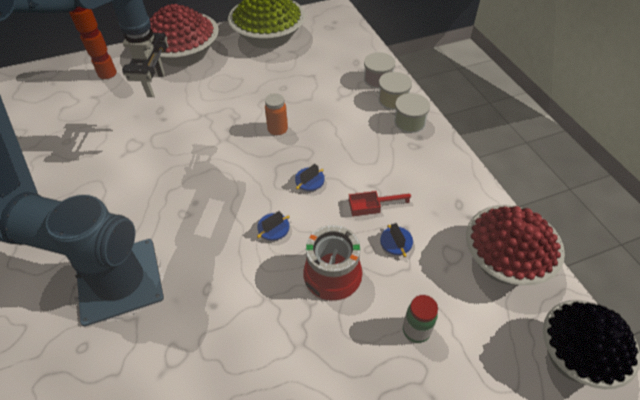

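Three lid look-alikes, in top-view pixels: (386,134), (267,188) and (316,252). The farthest to the robot's left (+y) is the one at (267,188), at y≈0.13. I'll confirm it in a crop and measure it.

```bash
python3 - <<'E'
from h import *
D={c:np.load(f"{c}0.npz") for c in("top","side")}
a=D["top"]["im"][150:225,230:305]; b=D["top"]["im"][170:255,350:445]; c=D["side"]["im"][220:305,290:385]; e=D["side"]["im"][150:225,270:345]
g=lambda x:cv2.resize(x,(390,290),interpolation=cv2.INTER_CUBIC)
m=np.vstack([np.hstack([g(a),g(e)]),np.hstack([g(b),g(c)])]); save("pics/c.png",np.clip(m*1.6,0,255).astype(np.uint8))
def ray(cam,u,v,z):
    K,T=P(cam); r=T[:3,:3]@np.linalg.solve(K,[u,v,1]); return T[:3,3]+r*(z-T[2,3])/r[2]
for cam in D:
    im=D[cam]["im"];W=cloud(cam,D[cam]["d"]); hsv=cv2.cvtColor(im,cv2.COLOR_RGB2HSV)
    n=np.hypot(W[...,0]-.595,W[...,1]-.13)
    bar=(n<.06)&(W[...,2]>.045); q=W[bar]; print(cam,"bar",len(q),q.mean(0).round(4),np.median(q[:,2]).round(4))
    w,V=np.linalg.eigh(np.cov(q[:,:2].T)); print(" dir deg",np.degrees(np.arctan2(V[1,1],V[0,1])).round(1), "ext",np.ptp(q[:,:2]@V,axis=0))
    h,s,vv=[hsv[...,i] for i in range(3)]
    lab=lambda M: cv2.connectedComponentsWithStats(M.astype(np.uint8))
    near=(n<.08)
    M=near&(h>100)&(h<130)&(s>120); ys,xs=np.nonzero(M); print(" blue hull", cv2.minEnclosingCircle(np.c_[xs,ys].astype(np.float32)))
    M=near&(h>12)&(h<32)&(s>100)
    _,_,st,ce=lab(M)
    for s_,c_ in zip(st[1:],ce[1:]): print(" yellow",s_[4],c_.round(1),ray(cam,*c_,.019).round(4))
    g=np.hypot(W[...,0]-.54,W[...,1]+.195)<.1
    roof=g&(W[...,2]>.122); q=W[roof]; print(" roof",len(q),np.median(q[:,2]).round(4),cv2.minEnclosingCircle(q[:,:2].astype(np.float32)))
    for nm,M in(("green",(h>40)&(h<90)&(s>100)),("orange",(h>5)&(h<20)&(s>120)),("white",(s<50)&(vv>110))):
        _,_,st,ce=lab(M&g&(W[...,2]>.1))
        for s_,c_ in zip(st[1:],ce[1:]):
            if s_[4]>5: print(" ",nm,s_[4],c_.round(1),ray(cam,*c_,.134).round(4))
E
```

```text
top bar 182 [0.5967 0.1378 0.06  ] 0.0602
 dir deg -157.7 ext [0.0182301  0.06147594]
 blue hull ((266.58453369140625, 188.05796813964844), 16.697965621948242)
 yellow 19 [260.4 171.3] [0.6413 0.1566 0.019 ]
 yellow 25 [273.  204.8] [0.5542 0.1209 0.019 ]
 roof 1208 0.134 ((0.5411832928657532, -0.1934482753276825), 0.06891363114118576)
  green 38 [409.9 189.1] [ 0.5954 -0.2148  0.134 ]
  green 39 [391.1 234.3] [ 0.4873 -0.1718  0.134 ]
  orange 37 [420.  197.1] [ 0.5769 -0.2389  0.134 ]
  orange 41 [380.3 226.3] [ 0.5055 -0.146   0.134 ]
  white 6 [397.7 184.3] [ 0.606  -0.1855  0.134 ]
  white 11 [418.5 191.3] [ 0.5907 -0.2351  0.134 ]
  white 9 [382.4 191.4] [ 0.5882 -0.1496  0.134 ]
  white 83 [424.5 220.3] [ 0.5222 -0.2503  0.134 ]
  white 6 [374.7 217.8] [ 0.5253 -0.1323  0.134 ]
  white 6 [400.5 237.5] [ 0.4804 -0.194   0.134 ]
side bar 143 [0.5951 0.131  0.0559] 0.0572
 dir deg -158.8 ext [0.02164043 0.06346339]
 blue hull ((309.9285583496094, 177.3095245361328), 13.345556259155273)
 yellow 8 [320.2 170. ] [0.6407 0.1555 0.019 ]
 yellow 17 [298.1 186. ] [0.5536 0.1189 0.019 ]
 roof 1044 0.1326 ((0.539695680141449, -0.19667570292949677), 0.06986580789089203)
  green 25 [309.3 246.8] [ 0.4865 -0.1734  0.134 ]
  green 27 [355.7 246.9] [ 0.5941 -0.2168  0.134 ]
  orange 25 [313. 237.] [ 0.5053 -0.1493  0.134 ]
  orange 29 [353.5 257.1] [ 0.577  -0.2419  0.134 ]
  white 277 [336.9 232.2] [ 0.5672 -0.158   0.134 ]
  white 572 [331.1 258.8] [ 0.5241 -0.2261  0.134 ]
  white 33 [310.2 241.7] [ 0.4938 -0.1599  0.134 ]
```

View pics/c.png

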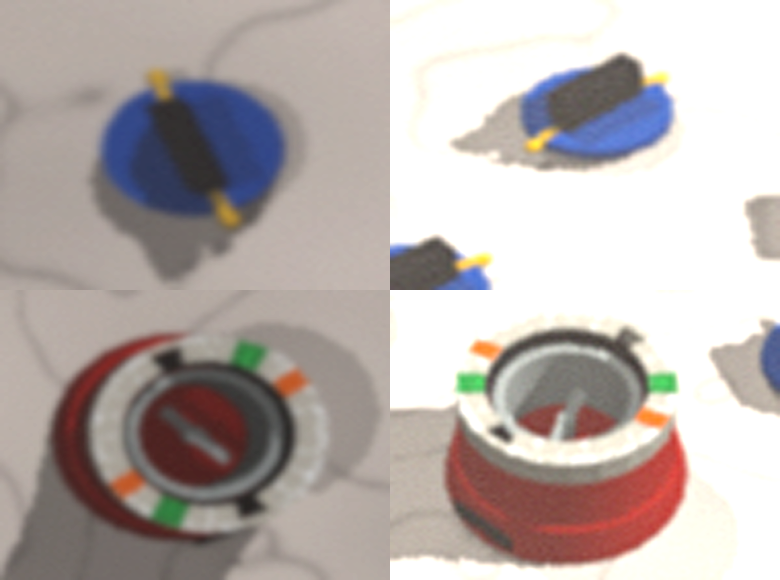

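The crop confirms the lid at (267,188) has a complete bar and pins.
- **Lid:** about (0.597, 0.138), axis 22.4°, bar top at z 0.060.
- **Grinder:** about (0.541, -0.194). The green and orange marks agree that the gap is at 25.2°.

The lid therefore needs about +2.8° of turn to line up.

```bash
cat >> h.py <<'E'
def go(x,y,z,yawx):
    s=arm.observe(); R=s["orientation"]; p=R.T@(np.array([x,y,z])-s["tool_pos"])
    a=np.radians(yawx); Rt=np.array([[np.cos(a),np.sin(a),0],[np.sin(a),-np.cos(a),0],[0,0,-1]])
    r=cv2.Rodrigues(R.T@Rt)[0].ravel()
    yaw=np.degrees(np.arctan2(R[1,0],R[0,0]))
    print("t",s["clock"],"pos",s["tool_pos"].round(4),"yaw",yaw.round(2),"F",s["wrist_force"].round(1),"M",s["moment"].round(2),"w",round(s["grip_width"],3))
    print("shift",p.round(4),"rot",r.round(4))
E
python3 -c "
from h import *
go(.597,.138,.12,202.4)"
```

```text
t 0.9 pos [0.2372 0.4963 0.2187] yaw 154.46 F [ 0.2 -1.  -0.8] M [ 0.01 -0.05 -0.04] w 1.003
shift [-0.4792 -0.1681  0.0987] rot [ 1.000e-04  0.000e+00 -8.368e-01]
```

```bash
python3 -m handwheel '[[[0,-0.05,-0.017,0,0,0,-0.16],[0,-0.105,-0.037,0.01,0,0,-0.33],[0,-0.16,-0.056,0.02,0,0,-0.5],[0,-0.215,-0.075,0.03,0,0,-0.67],[0,-0.27,-0.095,0.04,0,0,-0.837]]]'; python3 -c "
from h import *
go(.597,.138,.11,202.4)"
```

```text
clock: 1.52
tool_pos: [0.4373, 0.297, 0.1795]
orientation: [[-0.927, -0.376, 0.001], [-0.376, 0.927, 0.0], [-0.001, 0.0, -1.0]]
wrist_force: [0.4, 0.9, -0.9]
grip_width: 1.001
t 1.525 pos [0.4373 0.297  0.1795] yaw -157.93 F [ 0.4  0.9 -0.9] M [0.1  0.02 0.02] w 1.001
shift [-0.0882 -0.2074  0.0696] rot [ 0.0001  0.0008 -0.0058]
```

```bash
python3 -m handwheel '[[[0,-0.021,-0.05,0.01,0,0,0],[0,-0.043,-0.102,0.025,0,0,0],[0,-0.065,-0.155,0.045,0,0,0],[0,-0.086,-0.204,0.069,0,0,0],[0,-0.086,-0.204,0.069,0,0,0]]]'; python3 -c "
from h import *
go(.597,.138,.028,202.4)
im,d=arm.grab_frame('side');save('pics/d.png',im[100:240,220:400],4)"
```

```text
clock: 2.15
tool_pos: [0.5926, 0.1373, 0.108]
orientation: [[-0.931, -0.366, -0.003], [-0.366, 0.931, -0.001], [0.003, 0.0, -1.0]]
wrist_force: [-0.6, 0.6, 0.3]
grip_width: 1.001
t 2.15 pos [0.5926 0.1373 0.108 ] yaw -158.52 F [-0.6  0.6  0.3] M [ 0.06  0.06 -0.01] w 1.001
shift [-0.0046 -0.001   0.08  ] rot [ 0.0004 -0.0031 -0.0161]
```

View pics/d.png

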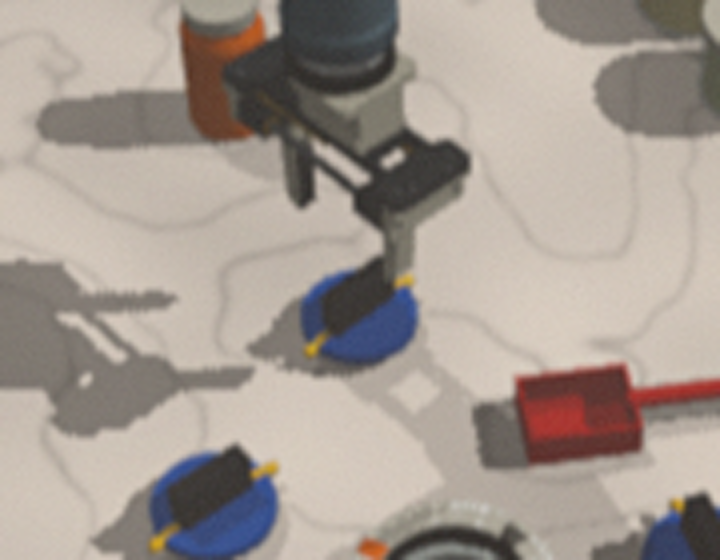

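The open jaws straddle the bar of the intended lid, at about (350,300) in the crop. Next I descend and check.

```bash
python3 -m handwheel '[[[0,0,0,0.025,0,0,0],[0,0,0,0.05,0,0,0],[0,0,0,0.07,0,0,0],[0,0,0,0.08,0,0,0],[0,0,0,0.08,0,0,0]]]'; python3 -c "
from h import *
go(.597,.138,.028,202.4)"
```

```text
clock: 2.82
tool_pos: [0.5909, 0.1415, 0.0307]
orientation: [[-0.929, -0.371, -0.001], [-0.371, 0.929, 0.0], [0.001, 0.0, -1.0]]
wrist_force: [0.6, -0.4, 0.1]
grip_width: 0.996
t 2.825 pos [0.5909 0.1415 0.0307] yaw -158.2 F [ 0.6 -0.4  0.1] M [ 0.05 -0.05 -0.02] w 0.996
shift [-0.0044 -0.0055  0.0027] rot [ 0.0004 -0.0005 -0.0105]
```

```bash
python3 -m handwheel '[[[0,0,0,0,0,0,0],[0,0,0,0,0,0,0]]]'; python3 -c "
from h import *
go(.597,.138,.028,202.4)"
```

```text
clock: 3.08
tool_pos: [0.5921, 0.1408, 0.0317]
orientation: [[-0.929, -0.37, 0.002], [-0.37, 0.929, 0.0], [-0.002, -0.001, -1.0]]
wrist_force: [0.9, -0.2, 0.3]
grip_width: 1.0
t 3.075 pos [0.5921 0.1408 0.0317] yaw -158.26 F [ 0.9 -0.2  0.3] M [0.11 0.01 0.02] w 1.0
shift [-0.0035 -0.0044  0.0037] rot [-0.0006  0.0017 -0.0115]
```

```bash
python3 -m handwheel '[[[0,-0.0035,-0.0045,0.003,0,0,-0.011],[0,-0.0035,-0.0045,0.003,0,0,-0.011],[255,-0.0035,-0.0045,0.003,0,0,-0.011],[255,-0.0035,-0.0045,0.003,0,0,-0.011],[255,-0.0035,-0.0045,0.003,0,0,-0.011]]]' 40;python3 -m handwheel '[[[255,0,0,0,0,0,0],[255,0,0,0,0,0,0],[255,0,0,0,0,0,0]]]'; python3 -c "
from h import *
go(.597,.138,.028,202.4)"
```

```text
clock: 3.7
tool_pos: [0.5964, 0.1378, 0.0276]
orientation: [[-0.925, -0.381, -0.0], [-0.381, 0.925, -0.0], [0.0, -0.0, -1.0]]
wrist_force: [0.3, -0.1, 0.0]
grip_width: 0.726
clock: 4.08
tool_pos: [0.5964, 0.1378, 0.0276]
orientation: [[-0.925, -0.381, 0.0], [-0.381, 0.925, -0.0], [0.0, -0.0, -1.0]]
wrist_force: [0.1, 0.3, -0.8]
grip_width: 0.401
t 4.075 pos [0.5964 0.1378 0.0276] yaw -157.63 F [ 0.1  0.3 -0.8] M [0.03 0.02 0.02] w 0.401
shift [-0.0006 -0.     -0.0004] rot [-0.     -0.     -0.0005]
```

Still closing; 18 mm should read about 0.19.

```bash
python3 -m handwheel '[[[255,0,0,0,0,0,0],[255,0,0,0,0,0,0],[255,0,0,0,0,0,0],[255,0,0,0,0,0,0]]]'; python3 -m handwheel '[[[255,0,0,-0.04,0,0,0],[255,0,0,-0.09,0,0,0],[255,0,0,-0.14,0,0,0],[255,0,0,-0.17,0,0,0],[255,0,0,-0.17,0,0,0]]]'; python3 -c "
from h import *
go(.541,-.194,.2,205.2)"
```

```text
clock: 4.58
tool_pos: [0.5964, 0.1378, 0.0276]
orientation: [[-0.925, -0.381, 0.0], [-0.381, 0.925, -0.0], [0.0, -0.0, -1.0]]
wrist_force: [0.4, 0.1, -1.1]
grip_width: 0.193
clock: 5.2
tool_pos: [0.5979, 0.1379, 0.2001]
orientation: [[-0.925, -0.381, 0.005], [-0.381, 0.925, 0.0], [-0.005, -0.002, -1.0]]
wrist_force: [-0.1, 0.3, -2.1]
grip_width: 0.191
t 5.2 pos [0.5979 0.1379 0.2001] yaw -157.62 F [-0.1  0.3 -2.1] M [ 0.04 -0.01 -0.01] w 0.191
shift [ 0.1789 -0.2853 -0.0003] rot [-0.002   0.0051 -0.0493]
```

```bash
python3 -m handwheel '[[[255,0.028,-0.045,0,0,0,-0.01],[255,0.058,-0.094,0,0,0,-0.02],[255,0.088,-0.143,0,0,0,-0.03],[255,0.118,-0.192,0,0,0,-0.04],[255,0.148,-0.24,0,0,0,-0.049]]]'; python3 -m handwheel '[[[255,0.02,-0.033,0,0,0,0],[255,0.031,-0.046,0,0,0,0],[255,0.031,-0.046,0,0,0,0],[255,0.031,-0.046,0,0,0,0],[255,0.031,-0.046,0,0,0,0]]]'; python3 -c "
from h import *
go(.541,-.194,.2,205.2)
for c in('top','side'):
  im,d=arm.grab_frame(c); np.savez(f'{c}1.npz',im=im,d=d)
a=np.load('top1.npz')['im'][160:260,340:450];b=np.load('side1.npz')['im'][190:310,270:402]
save('pics/e.png',np.vstack([cv2.resize(a,(396,300)),cv2.resize(b,(396,300))]))
"
```

```text
clock: 5.82
tool_pos: [0.5492, -0.1417, 0.195]
orientation: [[-0.905, -0.426, -0.003], [-0.426, 0.905, 0.002], [0.002, 0.003, -1.0]]
wrist_force: [0.6, 0.6, -1.4]
grip_width: 0.191
clock: 6.45
tool_pos: [0.5427, -0.1937, 0.1976]
orientation: [[-0.904, -0.427, -0.0], [-0.427, 0.904, 0.0], [-0.0, 0.0, -1.0]]
wrist_force: [0.4, -0.4, -1.3]
grip_width: 0.193
t 6.45 pos [ 0.5427 -0.1937  0.1976] yaw -154.71 F [ 0.4 -0.4 -1.3] M [0.01 0.04 0.03] w 0.193
shift [ 0.0016  0.0004 -0.0024] rot [0.0004 0.0002 0.0016]
```

View pics/e.png

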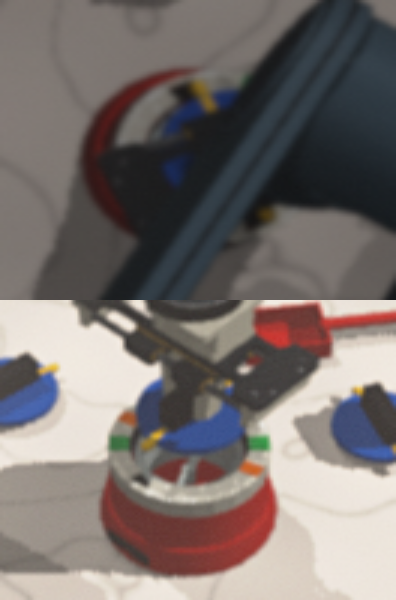

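The lid hangs over the bowl with its pins near the gaps: one by the far gap at (200,92) in the upper half, one near the front gap at (152,438) in the lower half. Next I measure the pins at their height.

```bash
cat >> h.py <<'E'
def ray(cam,u,v,z):
    K,T=P(cam); r=T[:3,:3]@np.linalg.solve(K,[u,v,1]); return T[:3,3]+r*(z-T[2,3])/r[2]
def yellow(cam,im,z,c=(.541,-.194)):
    hsv=cv2.cvtColor(im,cv2.COLOR_RGB2HSV);h,s,v=[hsv[...,i] for i in range(3)]
    _,_,st,ce=cv2.connectedComponentsWithStats(((h>17)&(h<32)&(s>100)).astype(np.uint8))
    for a,b in zip(st[1:],ce[1:]):
        p=ray(cam,*b,z); r=np.hypot(p[0]-c[0],p[1]-c[1])
        if a[4]>3 and r<.09: print(cam,a[4],b.round(1),p[:2].round(4),"r",r.round(4),"ang",np.degrees(np.arctan2(p[1]-c[1],p[0]-c[0])).round(1))
E
python3 -c "
from h import *
for c in('top','side'): yellow(c,np.load(c+'1.npz')['im'],.188)"
```

```text
top 42 [395.6 191.3] [ 0.5856 -0.1725] r 0.0495 ang 25.7
top 20 [413.1 231. ] [ 0.4973 -0.2131] r 0.0477 ang -156.4
side 4 [345.5 222.5] [ 0.5831 -0.1735] r 0.0469 ang 26.0
side 31 [320.3 245.5] [ 0.5013 -0.2132] r 0.0441 ang -154.2
```

```bash
python3 -m handwheel '[[[255,0.0016,0.0004,0.015,0,0,0.0016],[255,0.0016,0.0004,0.03,0,0,0.0016],[255,0.0016,0.0004,0.04,0,0,0.0016],[255,0.0016,0.0004,0.04,0,0,0.0016],[255,0.0016,0.0004,0.04,0,0,0.0016]]]'; python3 -m handwheel '[[[255,0,0,0,0,0,0],[255,0,0,0,0,0,0]]]'; python3 -c "
from h import *
go(.541,-.194,.1336,205.2)"
```

```text
clock: 7.18
tool_pos: [0.541, -0.1958, 0.1577]
orientation: [[-0.906, -0.424, 0.0], [-0.424, 0.906, -0.0], [-0.0, -0.0, -1.0]]
wrist_force: [0.5, -0.3, -1.3]
grip_width: 0.189
clock: 7.42
tool_pos: [0.541, -0.1958, 0.1581]
orientation: [[-0.906, -0.424, 0.001], [-0.424, 0.906, -0.0], [-0.001, -0.001, -1.0]]
wrist_force: [-0.4, -0.8, -1.2]
grip_width: 0.189
t 7.425 pos [ 0.541  -0.1958  0.1581] yaw -154.92 F [-0.4 -0.8 -1.2] M [ 0.06 -0.02  0.02] w 0.189
shift [-0.0007  0.0016  0.0245] rot [-0.0008  0.0005 -0.002 ]
```

```bash
python3 -m handwheel '[[[255,-0.0007,0.0016,0.004,0,0,-0.002],[255,-0.0007,0.0016,0.008,0,0,-0.002],[255,-0.0007,0.0016,0.012,0,0,-0.002],[255,-0.0007,0.0016,0.015,0,0,-0.002],[255,-0.0007,0.0016,0.015,0,0,-0.002]]]'; python3 -c "
from h import *
go(.541,-.194,.1336,205.2)"
```

```text
clock: 8.05
tool_pos: [0.5405, -0.1938, 0.1422]
orientation: [[-0.905, -0.426, -0.001], [-0.426, 0.905, 0.0], [0.0, 0.001, -1.0]]
wrist_force: [0.0, -0.4, -2.0]
grip_width: 0.189
t 8.05 pos [ 0.5405 -0.1938  0.1422] yaw -154.8 F [ 0.  -0.4 -2. ] M [0.07 0.07 0.01] w 0.189
shift [-0.0003 -0.0004  0.0086] rot [ 0.0006 -0.0004 -0.    ]
```

```bash
python3 -m handwheel '[[[255,0,0,0.003,0,0,0],[255,0,0,0.006,0,0,0],[255,0,0,0.008,0,0,0],[255,0,0,0.009,0,0,0],[255,0,0,0.009,0,0,0]]]'; python3 -c "
from h import *
go(.541,-.194,.1336,205.2)"
```

```text
clock: 8.68
tool_pos: [0.5408, -0.1939, 0.1336]
orientation: [[-0.905, -0.426, 0.0], [-0.426, 0.905, -0.0], [-0.0, -0.0, -1.0]]
wrist_force: [-0.6, -1.0, -1.3]
grip_width: 0.192
t 8.675 pos [ 0.5408 -0.1939  0.1336] yaw -154.8 F [-0.6 -1.  -1.3] M [ 0.07 -0.01  0.  ] w 0.192
shift [-0.0002 -0.0002  0.    ] rot [-0.0001  0.      0.    ]
```

```bash
python3 -m handwheel '[[[255,0,0,0.001,0,0,0],[255,0,0,0.002,0,0,0],[255,0,0,0.002,0,0,0]]]'; python3 -c "
from h import *
go(.541,-.194,.1336,205.2)"
```

```text
clock: 9.05
tool_pos: [0.5409, -0.1939, 0.1336]
orientation: [[-0.905, -0.426, 0.001], [-0.426, 0.905, -0.001], [-0.001, -0.001, -1.0]]
wrist_force: [-3.7, 2.4, 10.6]
grip_width: 0.192
t 9.05 pos [ 0.5409 -0.1939  0.1336] yaw -154.79 F [-3.7  2.4 10.6] M [0.53 0.78 0.  ] w 0.192
shift [-0.0001 -0.0001 -0.    ] rot [-0.0013  0.0007  0.0002]
```

Contact at z 0.1336, exactly the predicted seated height. I'll ease the push slightly and twist in steps while watching the forces.

```bash
python3 -m handwheel '[[[255,0,0,-0.001,0,0,0.04],[255,0,0,-0.001,0,0,0.09],[255,0,0,-0.001,0,0,0.15],[255,0,0,-0.001,0,0,0.2],[255,0,0,-0.001,0,0,0.2]]]'; python3 -c "
from h import *
go(.541,-.194,.1336,205.2-46.4)"
```

```text
clock: 9.68
tool_pos: [0.541, -0.194, 0.1336]
orientation: [[-0.971, -0.238, 0.001], [-0.238, 0.971, -0.001], [-0.001, -0.001, -1.0]]
wrist_force: [-1.4, 0.4, 5.7]
grip_width: 0.193
t 9.675 pos [ 0.541  -0.194   0.1336] yaw -166.24 F [-1.4  0.4  5.7] M [ 0.32  0.37 -0.09] w 0.193
shift [-0.  0. -0.] rot [-6.000e-04  1.000e-03  6.101e-01]
```

```bash
python3 -m handwheel '[[[255,0,0,0,0,0,0.05],[255,0,0,0,0,0,0.11],[255,0,0,0,0,0,0.17],[255,0,0,0,0,0,0.23],[255,0,0,0,0,0,0.3]]]';  python3 -m handwheel '[[[255,0,0,0,0,0,0.05],[255,0,0,0,0,0,0.1],[255,0,0,0,0,0,0.1]]]'; python3 -c "
from h import *
go(.541,-.194,.1336,205.2-46.4)
for c in('top','side'):
  im,d=arm.grab_frame(c); np.savez(f'{c}2.npz',im=im,d=d); yellow(c,im,.126)
a=np.load('top2.npz')['im'][160:260,340:450];b=np.load('side2.npz')['im'][210:310,275:385]
save('pics/f.png',np.vstack([cv2.resize(a,(330,300)),cv2.resize(b,(330,300))]))"
```

```text
clock: 10.3
tool_pos: [0.541, -0.1939, 0.1336]
orientation: [[-0.998, 0.061, 0.001], [0.061, 0.998, -0.001], [-0.001, -0.001, -1.0]]
wrist_force: [-0.9, 2.2, 6.2]
grip_width: 0.194
clock: 10.68
tool_pos: [0.541, -0.1939, 0.1336]
orientation: [[-0.987, 0.159, 0.001], [0.159, 0.987, -0.0], [-0.001, -0.0, -1.0]]
wrist_force: [-1.2, 0.8, 5.4]
grip_width: 0.189
t 10.675 pos [ 0.541  -0.1939  0.1336] yaw 170.85 F [-1.2  0.8  5.4] M [0.31 0.33 0.11] w 0.189
shift [-0.     -0.0001 -0.    ] rot [-2.000e-04  1.100e-03  2.104e-01]
side 17 [316.6 251.5] [ 0.5001 -0.1883] r 0.0413 ang 172.0
```

View pics/f.png

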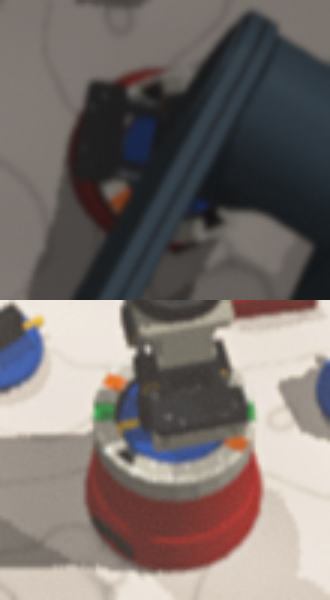

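The yellow mark at (128,423) is inside and under the roof, at about 171°, following the gripper towards green at (104,411). I'll finish the twist with 0.21 rad.

```bash
python3 -m handwheel '[[[255,0,0,0,0,0,0.06],[255,0,0,0,0,0,0.12],[255,0,0,0,0,0,0.17],[255,0,0,0,0,0,0.21],[255,0,0,0,0,0,0.21]]]';  python3 -m handwheel '[[[255,0,0,0,0,0,0],[255,0,0,0,0,0,0],[255,0,0,0,0,0,0]]]'; python3 -c "
from h import *
go(.541,-.194,.1336,205.2-46.4)
for c in('top','side'):
  im,d=arm.grab_frame(c); np.savez(f'{c}3.npz',im=im,d=d); yellow(c,im,.130)
b=np.load('side3.npz')['im'][210:310,275:385]
save('pics/g.png',b,5)"
```

```text
clock: 11.4
tool_pos: [0.5411, -0.1938, 0.1336]
orientation: [[-0.933, 0.361, 0.001], [0.361, 0.933, -0.0], [-0.001, -0.0, -1.0]]
wrist_force: [-2.0, 1.8, 5.7]
grip_width: 0.191
clock: 11.78
tool_pos: [0.5411, -0.1938, 0.1336]
orientation: [[-0.933, 0.361, 0.001], [0.361, 0.933, -0.0], [-0.001, 0.0, -1.0]]
wrist_force: [-0.8, 1.7, 5.4]
grip_width: 0.19
t 11.775 pos [ 0.5411 -0.1938  0.1336] yaw 158.86 F [-0.8  1.7  5.4] M [0.28 0.35 0.14] w 0.19
shift [ 0.     -0.0002 -0.    ] rot [0.     0.0012 0.001 ]
side 7 [351.  248.3] [ 0.5827 -0.2138] r 0.0461 ang -25.4
side 13 [314.7 248.9] [ 0.4975 -0.1819] r 0.0451 ang 164.5
```

View pics/g.png

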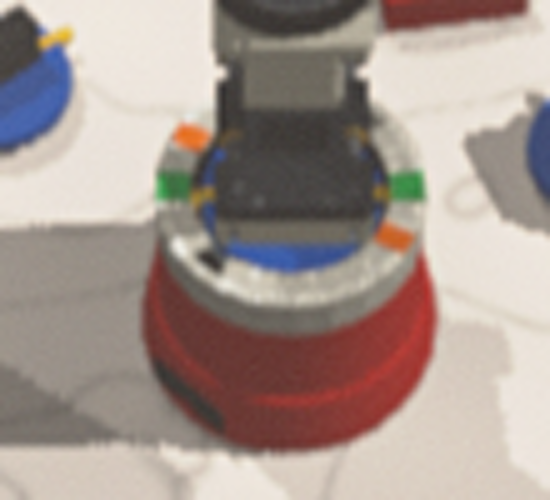

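Both yellow marks, at (203,195) and (380,193), point at the green marks at (172,186) and (408,186). The mark-to-mark direction is -20.5° against green at -21.8°. Next I hold for over 3 s.

```bash
python3 -m handwheel '[[[255,0,0,0,0,0,0],[255,0,0,0,0,0,0],[255,0,0,0,0,0,0],[255,0,0,0,0,0,0],[255,0,0,0,0,0,0]]]'|head -1
python3 -m handwheel '[[[255,0,0,0,0,0,0],[255,0,0,0,0,0,0],[255,0,0,0,0,0,0],[255,0,0,0,0,0,0],[255,0,0,0,0,0,0]]]'|head -1
python3 -m handwheel '[[[255,0,0,0,0,0,0],[255,0,0,0,0,0,0],[255,0,0,0,0,0,0],[255,0,0,0,0,0,0],[255,0,0,0,0,0,0]]]'|head -1
python3 -m handwheel '[[[255,0,0,0,0,0,0],[255,0,0,0,0,0,0],[255,0,0,0,0,0,0],[255,0,0,0,0,0,0],[255,0,0,0,0,0,0]]]'|head -1
python3 -m handwheel '[[[255,0,0,0,0,0,0],[255,0,0,0,0,0,0],[255,0,0,0,0,0,0],[255,0,0,0,0,0,0],[255,0,0,0,0,0,0]]]'|head -1
python3 -m handwheel '[[[255,0,0,0,0,0,0],[255,0,0,0,0,0,0],[255,0,0,0,0,0,0],[255,0,0,0,0,0,0],[255,0,0,0,0,0,0]]]'
python3 -c "
from h import *
go(.541,-.194,.1336,205.2-46.4)
im,d=arm.grab_frame('side'); yellow('side',im,.130)
for t in('jar_orange','jar_green','scoop'): print(t,arm.boxes_of('side',t)[:1])"
```

```text
clock: 12.5
clock: 13.12
clock: 13.75
clock: 14.38
clock: 15.0
clock: 15.62
tool_pos: [0.5411, -0.1938, 0.1336]
orientation: [[-0.933, 0.361, 0.001], [0.361, 0.933, -0.0], [-0.001, 0.0, -1.0]]
wrist_force: [-1.3, 2.3, 5.0]
grip_width: 0.187
t 15.625 pos [ 0.5411 -0.1938  0.1336] yaw 158.86 F [-1.3  2.3  5. ] M [0.27 0.34 0.13] w 0.187
shift [-0.     -0.0002 -0.    ] rot [0.     0.0011 0.001 ]
side 7 [351.  248.3] [ 0.5827 -0.2138] r 0.0461 ang -25.4
side 13 [314.7 248.9] [ 0.4975 -0.1819] r 0.0451 ang 164.5
jar_orange [{'location': [330.8, 272.9], 'p': 0.75}]
jar_green [{'location': [422.4, 319.2], 'p': 0.91}]
scoop [{'location': [368.0, 198.2], 'p': 0.84}]
```

```bash
python3 -c "
from cell import arm
print(arm.job_done())"
```

```text
the job is handed in; nothing more can be done
None
```

The leftmost lid is on the grinder, fully down, and twisted about 46° clockwise to the green marks. It was held there for about 4 s, and I handed the job in at about 16 s with the gripper still holding the lid.

**Last checks**
- **Seating:** the lid met the rim at a tool height of 0.1336 m, as predicted for fully down. It stayed there with about 5 N of contact force.
- **Green position:** the gripper stands 46.3° clockwise from the gap. The line between the yellow marks is at -20.5°, against -21.8° for the green marks. The marks did not move in the picture during the hold, and the lid was never turned past green. The ring angle cannot be read directly; from the lid angle I put it at about 0.77.
- **Bystanders:** the green jar and the scoop are within about 2 px of where they started.

**One check disagreed:** the last search for the orange jar returned a spot on the grinder, which is a false hit. I did not search again. The jar stood upright in the earlier side view, and the arm did not go near it afterwards.

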